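Put the loupe away under the flush sliding lid

TASK

Put the black loupe away in its dust box: slide the flush lid open towards the deck end by pressing gently on it with the fingertips (it has no handle), set the loupe upright in the pocket without dropping it, then slide the lid fully shut over it the same way. The lid is thin and cracks if pressed hard (22 N); leave the other things on the bench where they are.

Things in the scene. Friction and masses are not known exactly. Their poses are not given: they have to be found in the camera images.
- dustbox: Wooden dust box, fixed to the bench, 206 x 132 mm. Origin at bench level on its long centre line, 88 mm from the pocket end, 118 mm from the deck end; x along the box to the deck end (the way the lid opens), y across, z up. A level 10 mm base plate (its pose is reported) carries the case, which slopes (see case_hinge). Rim top 54 mm up at angle 0. Walls 10 mm.
- case_hinge (a point): Hinge axis (along box y) of the case at the deck end, box frame x = 105, z = 12 mm. The case is propped up about it at the pocket end by a set angle of 0.02 to 0.15 rad, constant but not reported: the top falls towards the deck end by that angle. Heights below are for angle 0; at box x = -60 mm they are 3 to 25 mm more (feel for them), and the lid lies 1 to 6 mm further to +x.
- window (a point): Centre of the window in the case top (fixed to the base: for angle 0), at lid-top height: box x = -23, z = 51.5 mm. Window 102 mm along x (-74 to +28), 104 mm along y. The white lid fills it when shut, its top 2.5 mm below rim and deck, no handle. Beyond x = +28 mm a fixed deck covers the top; the lid slides in under it. Axes as the box.
- pocket (a point): Centre of the pocket floor (fixed to the base: for angle 0), box x = -37, z = 16 mm. Pocket 74 mm along x (-74 to 0), 104 mm along y, lid underside 31 mm above its floor. With the lid fully open it is uncovered from x = -74 to -6 mm, and the lid still shows from x = -6 to +28 mm: room to press on it to close. Axes as the box.
- lid (a joint): Slide of the white lid, 4 mm thick: 0 = fully shut, 0.068 m = fully open (moved along box +x, down the slope). Stays where left; about 4 N along the slide moves it slowly. Fingertips pressing with 12 to 17 N carry it along. It rides on felt runners and gives about 1 mm per 10 N (4.5 mm at most); keep the press under 22 N.
- loupe: Black eye loupe, a slightly tapered tube 35 mm in diameter and 26 mm high, 50 g, standing on its rim on the bench. Origin: centre of its underside, z up. Gripped across its diameter from above.
- brass_block: Brass doming block, 36 mm cube, loose bystander; origin under its centre.
- pot_red: Small pot with red cap, 52 mm in diameter, 42 mm high, loose bystander; origin under its centre.
- charcoal_block: Black block 66 x 101 x 33 mm, loose bystander; origin under its centre.
- tape: Roll of masking tape lying flat, 98 mm in diameter, 25 mm high, loose bystander; origin under its centre.
Things that resemble listed ones, but are neither listed nor needed, are in the scene too. What is shaped like the loupe but orange or purple is not meant.

How it is judged:
By the outcome, as a careful person would: the job done as asked, in the order asked, and still so for the second after the job is handed in, with the robot touching nothing.
It also fails if it takes over 64 s, if anything falls off the work surface, if the arm or the gripper's body presses on something with over 40 N, if the wrist force passes 120 N, or if a joint passes its speed limit or range.

ROBOT

A 6-joint arm with a two-finger parallel gripper is mounted at the origin on a cart in front of the work surface, level with it; the furniture and walls round the work are solid. World frame = base frame: x ahead of the robot, y to its left, z up, the work surface at z = 0. Lengths are in m, angles in rad, forces in N, time in s.
With the tool pointing down it reaches from about 0.225 to 0.725 m from the base axis. Payload 3.1 kg.
Tool frame: the origin (TCP) lies at the centre of the arm's flange, where the gripper is bolted on; the fingertips stand 173 mm ahead of it and the grasp point (between the pads) lies 155 mm ahead of it; x points along the fingers, z is the direction in which the jaws open and shut, and the axes are right-handed (so a half turn about x gives the same grasp; the last joint's range is limited). The gripper opens to 85 mm and grips with 20 to 120 N. Pads are 22 mm wide; open, the fingers measure 114 mm over their backs; the gripper's body (76 mm by 85 mm) begins 54 mm behind the grasp point. The pads swing forward as they close: fully open they stand 13 mm farther back than shut.
Start: joints at [-0.128, 0.048, 0.099, 1.622, 0, 1.443], TCP at [0.525, -0, 0.405] pointing down, gripper open.
Joint ranges: [-2.91, 2.91], [-0.99, 1.94], [-1.21, 1.42], [-2.12, 2.29], [-1.49, 1.47], [-3.14, 3.14]. Speed limits (rad/s): [2.79, 2.79, 3.14, 3.14, 3.14, 3.14].

INTERFACE

Orientations are given as a unit quaternion [x, y, z, w].
In Python, from cell import ctrl gives the robot as it stands.
- The arm moves only by the tool servo_tool, never from a script. Its argument "deltas" is a list that holds one entry, the list of rows, each a list of 7 numbers: the shift along the tool's x, y, z in mm, then the turn, a rotation vector about the tool's x, y, z in rad, then the gripper command: -1 is fully open, 1 is shut, values between are in proportion. In form: [[[dx, dy, dz, wx, wy, wz, hand], ...]]. A call has exactly 5 rows; each row shifts and turns the commanded pose from where the row before left it, along the tool's axes as they then stand; what a row does not reach is not made up. A row lasts 1/12 s, in which the tool goes at most 41.7 mm and 7.16 degrees, less where a joint would pass 70% of its speed; a pose out of reach is approached as far as the arm can. A call with a gripper value outside its range is refused whole. The fingers move at their own pace and stop on an object; "squeeze" is the grip in N (left out, the last holds). Time passes only in rows, so rows that do not move let the fingers close, or fill a call up. It gives the time, the measured TCP pose, the force and the opening at its end, in the units of the state.
- ctrl.get_state(): the state, without advancing time (a new reading comes with each control period).
- ctrl.camera(name): name is "scene" or "side" or "wrist"; returns the picture (420x560x3 uint8, red, green, blue); there is no depth.
- ctrl.camera_info(name): a dict with "camera_matrix" (3x3 intrinsics, pixels), "k1" (the pictures are not rectified: a ray, as slopes to the right and down, at radius r is drawn at 1 + k1 r^2 times it, then the intrinsics apply), "R" (3x3) and "t" (3): a world point X has camera coordinates R X + t. Camera axes: x right, y down, z forward; pixel columns grow to the right and rows downward; lengths in m; the calibration is good to about 2 mm. A picture is of the moment at which its call begins: read the wrist's pose just before it. camera_info takes no time and is no camera call; for the wrist camera it gives the pose at the moment of the call.
- ctrl.close_job(): hands the job in, once; it reports no verdict.
Trained networks look in the newest picture that a camera, given by its name, has taken for a name from the list of things; names that differ only in an ending like _2 or _b are one class to them, and where a whole thing is asked for, a point or a joint stands for the part that bears it (a point fixed in the world has none). Each returns a list of dicts, best first, with "p" (0 to 1); they miss things now and then, are a little off and sometimes report something else, mostly with a low value. They report only what shows in the picture. A call takes as long as a camera call. They do not tell look-alikes from the thing itself.
- ctrl.boxes_of(name, camera): "at" ([x, y, z] in m, in world coordinates, good to about 4 mm: the middle of the surface that is visible of it).
- ctrl.trace(name, camera): "pixels" (420x560 bool, what is visible of it).
The state is a dict: "time": time; "joint_positions": joint angles; "dq": joint speeds; "joint_torque": joint torques, N m; "tcp_pos": TCP position; "ee_rot": TCP orientation; "contact_force": force on the tool from outside, world axes, zero at the start; "wrist_torque": the same for the moment, N m; "opening": opening from 0.0 (shut) to 1.0 (fully open).
Only numpy, scipy, OpenCV 4.12 (cv2) and the standard library are available. Lean on these libraries where they do the work, as an engineer would, in place of code of your own. Each camera call takes 0.05 s, during which the arm holds its last target. There are 200 camera calls.

## Working session

There is one attempt and no reset: what is moved stays moved. The work goes in short steps, Python scripts to look and compute and a tool call to move; the robot and the scene stay as the last step left them, time stands still between calls to the robot, and variables do not carry over. Pictures are saved under pics/ and viewed, about 8 in all and at most 12, crops included, and the job is handed in when it is done.

Besides the shell and the picture viewer there is one more tool, called after ">>>" as name([rows], argument=value, ...), one row to a line, values as JSON. servo_tool: Moves the arm, as the interface text tells. Its arguments: {"type":"object","properties":{"deltas":{"type":"array"},"squeeze":{"type":"number"}},"required":["deltas"]}

```bash
mkdir -p pics; ls
cat > h.py <<'E'
import numpy as np, cv2
from cell import ctrl
from scipy.spatial.transform import Rotation as Ro
def pix(cam,X,info=None):
    i=info or ctrl.camera_info(cam);c=np.array(i["R"])@np.array(X)+np.array(i["t"])
    s=c[:2]/c[2];s=s*(1+i["k1"]*(s@s));K=np.array(i["camera_matrix"]);return K[:2,:2]@s+K[:2,2]
def ray(i,uv):
    K=np.array(i["camera_matrix"]);d=np.linalg.solve(K[:2,:2],np.array(uv,float)-K[:2,2]);s=d.copy()
    for _ in range(20): s=d/(1+i["k1"]*(s@s))
    R=np.array(i["R"]);o=-R.T@np.array(i["t"]);v=R.T@np.array([s[0],s[1],1]);return o,v/np.linalg.norm(v)
def atz(i,uv,z):
    o,v=ray(i,uv);return o+v*(z-o[2])/v[2]
def tri(rs):
    A=0;b=0
    for o,v in rs:
        P=np.eye(3)-np.outer(v,v);A=A+P;b=b+P@o
    return np.linalg.solve(A,b)
def save(im,n): cv2.imwrite("pics/"+n,cv2.cvtColor(im,cv2.COLOR_RGB2BGR))
E
python3 - <<'E'
from h import *
s=ctrl.get_state();print(s)
for c in ("scene","side","wrist"):
    im=ctrl.camera(c);save(im,c+"0.png")
    for n in ("dustbox","lid","loupe","brass_block","pot_red","charcoal_block","tape"):
        print(c,n,[(np.round(d["at"],3).tolist(),round(d["p"],2),pix(c,d["at"]).round().tolist()) for d in ctrl.boxes_of(n,c)[:4]])
a=[cv2.imread(f"pics/{c}0.png") for c in("scene","side")]
cv2.imwrite("pics/a.png",cv2.resize(np.hstack(a),(800,300)))
E
```

```text
pics
{'time': 0.0, 'joint_positions': array([-1.27804665e-01,  4.87170253e-02,  9.75975881e-02,  1.62196307e+00,
       -2.22285697e-05,  1.44299658e+00]), 'dq': array([ 2.82994502e-04,  1.13791255e-03,  1.59583517e-04, -3.46438238e-05,
       -9.22771428e-04, -3.93603253e-04]), 'joint_torque': array([ 2.96208136e-04, -3.38780022e+01,  3.20016932e+01,  2.03766406e-02,
       -2.11149008e-04,  6.20949692e-06]), 'tcp_pos': array([5.24798674e-01, 7.63191123e-06, 4.03534090e-01]), 'ee_rot': array([9.69535761e-05, 7.07909015e-01, 9.34961724e-05, 7.06303624e-01]), 'contact_force': array([-1.16498392, -0.61596627, -0.51675542]), 'wrist_torque': array([-0.04147164,  0.02375372, -0.01919371]), 'opening': 1.0005359323810865}
scene dustbox [([0.46, 0.058, 0.055], 0.93, [220.0, 212.0]), ([0.431, -0.171, 0.031], 0.55, [281.0, 256.0])]
scene lid [([0.527, 0.095, 0.059], 0.92, [228.0, 197.0])]
scene loupe [([0.481, -0.074, 0.016], 0.65, [264.0, 238.0]), ([0.416, -0.312, 0.017], 0.64, [328.0, 288.0]), ([0.56, -0.083, 0.017], 0.63, [285.0, 225.0]), ([0.545, -0.186, 0.02], 0.55, [313.0, 240.0])]
scene
[... 853 characters left out ...]
, 0.59, [237.0, 168.0]), ([0.626, -0.204, 0.022], 0.5, [242.0, 202.0])]
wrist dustbox [([0.494, 0.086, 0.06], 0.74, [246.0, 104.0])]
wrist lid [([0.524, 0.096, 0.06], 0.64, [277.0, 94.0])]
wrist loupe [([0.569, -0.076, 0.017], 0.76, [313.0, 238.0]), ([0.494, -0.063, 0.011], 0.71, [254.0, 227.0]), ([0.551, -0.172, 0.017], 0.61, [297.0, 302.0]), ([0.424, -0.297, 0.005], 0.42, [215.0, 365.0])]
wrist brass_block [([0.634, -0.208, 0.018], 0.63, [355.0, 324.0]), ([0.518, -0.274, 0.008], 0.45, [274.0, 355.0])]
wrist pot_red [([0.452, -0.146, 0.043], 0.79, [221.0, 298.0])]
wrist charcoal_block [([0.55, -0.173, 0.014], 0.36, [297.0, 302.0])]
wrist tape [([0.633, -0.208, 0.018], 0.97, [354.0, 324.0])]
```

View pics/a.png

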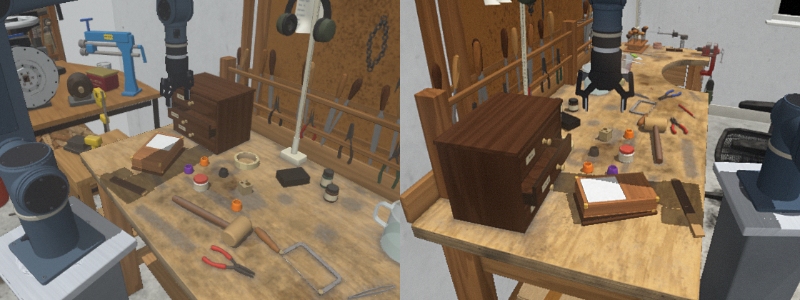

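Run:
```python
import cv2
im=cv2.imread("pics/wrist0.png");cv2.imwrite("pics/w0b.png",cv2.resize(im,(784,588),interpolation=cv2.INTER_CUBIC))
```

```text
(no output)
```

View pics/w0b.png

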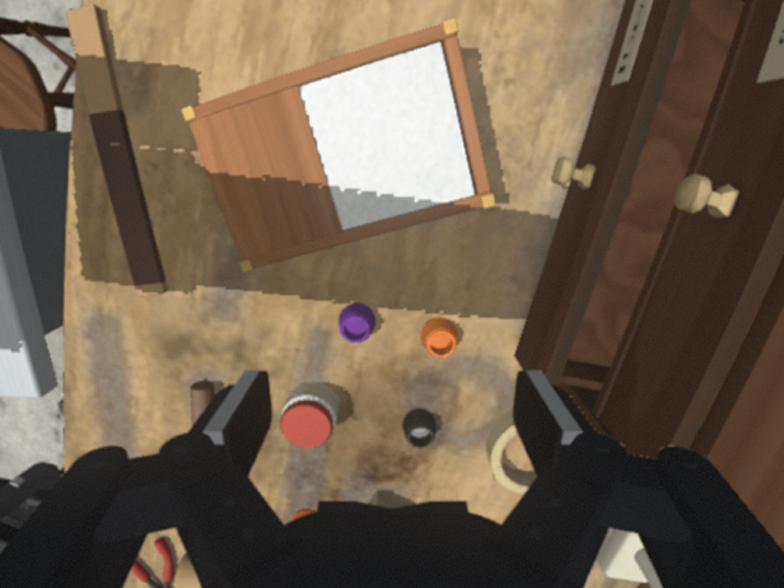

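The scene, side and wrist pictures show the tilted box at the upper left, deck end towards the robot, with a drawer chest close beyond its pocket end.

There are four loupe-like candidates, with positions in the wrist picture:
- purple at (254,230)
- orange at (313,240)
- orange at (215,370)
- black at (299,305)

Only the one at (299,305) is black, so that is the loupe.

Run:
```python
from h import *
im=cv2.imread("pics/wrist0.png")
hsv=cv2.cvtColor(im,cv2.COLOR_BGR2HSV)
m=cv2.inRange(hsv,(15,90,120),(32,255,255));m[200:]=0;m[:,:125]=0;m[:,365:]=0
n,l,s,c=cv2.connectedComponentsWithStats(m)
for k in range(1,n):
    if s[k,4]>12: print("gold",s[k].tolist(),c[k].round(1))
a=cv2.resize(im[0:210,120:400],None,fx=2,fy=2,interpolation=cv2.INTER_CUBIC)
b=cv2.resize(im[265:335,260:400],None,fx=4,fy=4,interpolation=cv2.INTER_CUBIC)
cv2.imwrite("pics/b.png",np.vstack([a,b[:180,:560]]))
```

```text
gold [125, 0, 240, 136, 11946] [223.5  31.4]
gold [354, 98, 11, 19, 96] [358.9 106.9]
gold [135, 103, 11, 17, 75] [140.3 111.7]
gold [357, 126, 8, 12, 53] [360.6 130.8]
gold [344, 137, 11, 13, 103] [348.6 143.3]
gold [137, 144, 6, 14, 40] [140.1 151.3]
gold [335, 153, 7, 8, 23] [338.3 156.6]
gold [287, 154, 51, 46, 1294] [312.2 180.4]
gold [258, 167, 24, 20, 257] [269.2 176.2]
gold [342, 167, 21, 33, 223] [352.7 182.9]
gold [147, 170, 5, 14, 41] [148.9 176.6]
gold [125, 178, 21, 22, 247] [134.6 191.1]
gold [215, 184, 8, 12, 54] [218.8 189.8]
gold [172, 186, 8, 8, 43] [175.3 189.4]
gold [229, 186, 9, 14, 62] [233.1 193.7]
```

View pics/b.png

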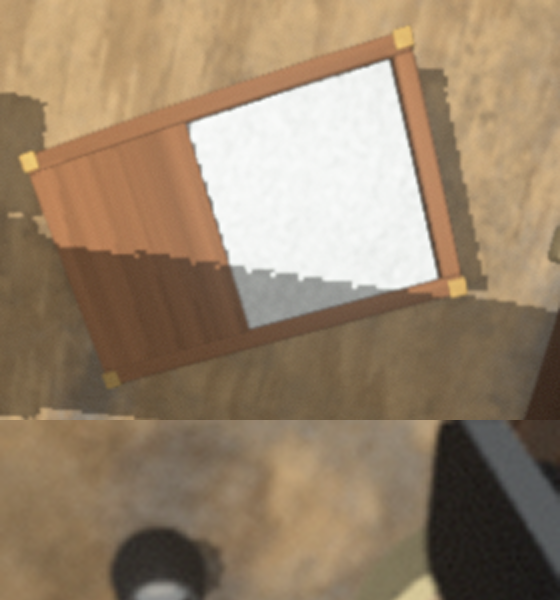

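The crop shows the box with its gold corners, the shut white lid, and the black loupe, which confirms the one at wrist (299,305). Next I fit the box pose.

```bash
cat >> h.py <<'E'
def box2w(p,P):
    x,y,yaw,t=p; P=np.array(P,float); a=P[...,0]-.105; z=P[...,2]-.012
    X=.105+a*np.cos(t)+z*np.sin(t); Z=.012-a*np.sin(t)+z*np.cos(t); Y=P[...,1]
    return np.stack([x+X*np.cos(yaw)-Y*np.sin(yaw), y+X*np.sin(yaw)+Y*np.cos(yaw), Z],-1)
E
python3 - <<'E'
from h import *
from scipy.optimize import least_squares
i=ctrl.camera_info("wrist")
uv=np.array([(321.5,19),(348.5,143.5),(134.5,80.5),(175.5,190),(315.5,29.5),(339,139.5),(214.5,61.5),(244.5,164)])
def P(c): return [(-.088+c,-.066+c,.054),(-.088+c,.066-c,.054),(.118-c,-.066+c,.054),(.118-c,.066-c,.054),(-.074,-.052,.0515),(-.074,.052,.0515),(.028,-.052,.054),(.028,.052,.054)]
f=lambda q:(np.array([pix("wrist",X,i) for X in box2w(q[:4],P(q[4]))])-uv).ravel()
r=least_squares(f,[.5,.08,np.pi+.2,.08,.004])
print(r.x.round(4),np.sqrt(np.diag(np.linalg.inv(r.jac.T@r.jac))).round(4),r.fun.reshape(-1,2).round(1).tolist())
p=r.x[:4]
for n,X in dict(lid_m50=(-.05,0,.0515),pocket=(-.037,0,.016),edge=(.028,0,.054),pend=(-.088,0,.054)).items(): print(n,box2w(p,X).round(4))
# loupe top ring / black by rays
for c in("scene","side","wrist"):
    ctrl.camera(c)
R=[]
for c in("scene","side","wrist"):
    ii=ctrl.camera_info(c)
    L=ctrl.trace("loupe",c)
    for d in L:
        ys,xs=np.where(d["pixels"]); print(c,round(d["p"],2),xs.mean().round(1),ys.mean().round(1),len(xs),xs.min(),xs.max(),ys.min(),ys.max(),"z13",atz(ii,(xs.mean(),ys.mean()),.013).round(4))
# chest knob/drawer edge candidates at several heights
for uvv in ((575,172),(620,0),(515,355)):
    print(uvv,[atz(i,np.array(uvv)*560/784,z).round(3).tolist() for z in(.0,.08,.15,.2)])
E
```

```text
[0.505  0.0842 3.4096 0.0447 0.0072] [0.0006 0.0003 0.0036 0.0135 0.0004] [[0.2, 0.5], [-0.1, 0.0], [-0.4, -0.2], [-0.3, -0.1], [0.6, 0.5], [1.0, -1.0], [-1.4, -0.1], [0.3, 0.4]]
lid_m50 [0.5513 0.0969 0.0584]
pocket [0.5403 0.0939 0.0223]
edge [0.4761 0.0763 0.0574]
pend [0.5878 0.107  0.0626]
scene 0.56 330.7 288.2 199 324 337 280 296 z13 [ 0.4218 -0.3155  0.013 ]
scene 0.46 313.3 241.6 169 307 320 234 249 z13 [ 0.5479 -0.185   0.013 ]
scene 0.42 264.0 236.9 107 259 269 231 242 z13 [ 0.4874 -0.07    0.013 ]
side 0.67 297.3 237.3 132 291 304 232 242 z13 [ 0.4917 -0.0708  0.013 ]
side 0.53 320.5 187.1 162 314 327 180 194 z13 [ 0.427  -0.3112  0.013 ]
side 0.49 262.4 234.1 216 255 270 226 242 z13 [ 0.5697 -0.0789  0.013 ]
side 0.44 271.6 211.1 184 265 279 204 218 z13 [ 0.5524 -0.1797  0.013 ]
wrist 0.95 253.8 229.9 616 241 267 216 244 z13 [ 0.4933 -0.0653  0.013 ]
wrist 0.93 313.1 240.2 587 300 325 227 254 z13 [ 0.5699 -0.0796  0.013 ]
wrist 0.7 299.1 305.7 520 287 310 292 319 z13 [ 0.5538 -0.1797  0.013 ]
wrist 0.61 216.0 365.9 64 210 222 363 369 z13 [ 0.4286 -0.2903  0.013 ]
(575, 172) [[0.685, 0.068, 0.0], [0.651, 0.07, 0.08], [0.621, 0.072, 0.15], [0.6, 0.073, 0.2]]
(620, 0) [[0.708, 0.202, 0.0], [0.669, 0.176, 0.08], [0.635, 0.152, 0.15], [0.611, 0.135, 0.2]]
(515, 355) [[0.647, -0.105, 0.0], [0.622, -0.066, 0.08], [0.599, -0.032, 0.15], [0.583, -0.008, 0.2]]
```

Run:
```python
from h import *
iw=ctrl.camera_info("wrist");s=ctrl.camera_info("side")
for w,q in (((398,122),(210,220)),((497,137),(203,199)),((398,122),(203,199))):
    rs=[ray(iw,w),ray(s,q)];X=tri(rs);print(X.round(3),[np.linalg.norm(np.cross(X-o,v)).round(4) for o,v in rs])
im=cv2.imread("pics/side0.png");save(cv2.resize(im[130:340,40:320],None,fx=2.7,fy=2.7,interpolation=cv2.INTER_CUBIC)[:,:,::-1],"c.png")
```

```text
[0.641 0.07  0.132] [np.float64(0.0209), np.float64(0.0209)]
[0.671 0.064 0.179] [np.float64(0.0022), np.float64(0.0022)]
[0.64  0.071 0.172] [np.float64(0.0338), np.float64(0.0338)]
```

View pics/c.png

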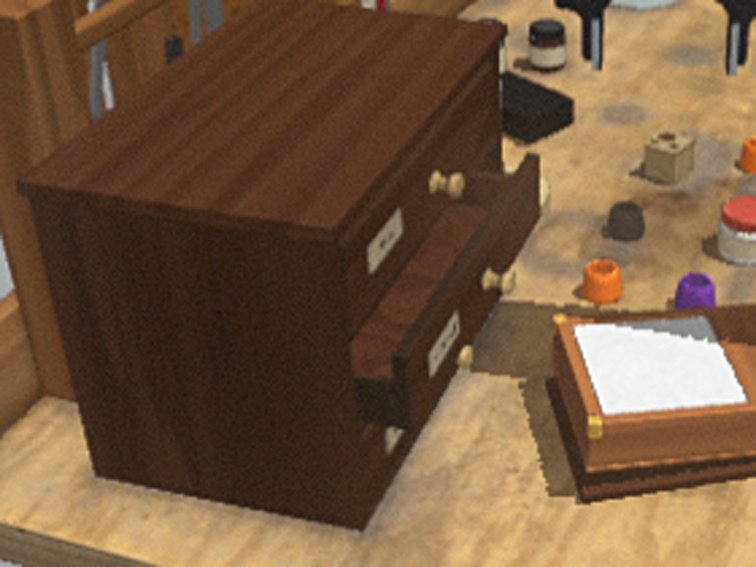

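The side crop shows the middle drawer pulled open, with its knob at side px (225,234). The box's pocket end is clear of it, and the black loupe is at side (271,211).

Run:
```python
from h import *
iw=ctrl.camera_info("wrist");s=ctrl.camera_info("side")
f=lambda q:(40+q[0]/2.7,130+q[1]/2.7)
for n,w,q in (("knobtip",(394,122),f((490,282))),("knob",(402,123),f((500,282))),("drawer near corner",(443,0),f((400,360))),("drawer far corner",(370,253),f((535,160)))):
    rs=[ray(iw,w),ray(s,q)];X=tri(rs);print(n,X.round(3),[np.linalg.norm(np.cross(X-o,v)).round(4) for o,v in rs])
L=[ray(iw,(299.1,305.7)),ray(s,(271.6,211.1)),ray(ctrl.camera_info("scene"),(313.3,241.6))]
print("loupe",tri(L))
```

```text
knobtip [0.633 0.07  0.106] [np.float64(0.0075), np.float64(0.0075)]
knob [0.632 0.07  0.109] [np.float64(0.001), np.float64(0.001)]
drawer near corner [0.673 0.168 0.106] [np.float64(0.0145), np.float64(0.0145)]
drawer far corner [ 0.611 -0.036  0.145] [np.float64(0.0079), np.float64(0.0079)]
loupe [ 0.55288631 -0.1823964   0.01019778]
```

```bash
cat >> h.py <<'E'
BP=np.array([.505,.0842,3.4096,.0447])
def goal(pt,tilt=None,flip=0,p=BP,tip=.173,gap=0):
    "TCP pose with the tip at case-frame pt, gap above; tool z along box y"
    t=p[3] if tilt is None else tilt
    bx=np.array([np.cos(p[2])*np.cos(t),np.sin(p[2])*np.cos(t),-np.sin(t)]);by=np.array([-np.sin(p[2]),np.cos(p[2]),0]);n=np.cross(bx,by)
    R=np.c_[-n,-bx,by] if not flip else np.c_[-n,bx,-by]
    return box2w(p,pt)+n*(tip+gap),R
def delta(g,pr=True):
    s=ctrl.get_state();R0=Ro.from_quat(s["ee_rot"]).as_matrix();d=R0.T@(g[0]-s["tcp_pos"])*1000
    rv=Ro.from_matrix(R0.T@g[1]).as_rotvec()
    print("t",round(s["time"],2),"shift in present tool axes mm",d.round(1),"in goal axes",(g[1].T@(g[0]-s["tcp_pos"])*1000).round(1),"rotvec",rv.round(4),"F",s["contact_force"].round(1),"j",s["joint_positions"].round(2),"op",round(s["opening"],2))
E
python3 - <<'E'
from h import *
delta(goal((-.057,0,.0515),gap=.03));delta(goal((-.057,0,.0515),gap=.03,flip=1))
E
```

```text
t 1.5 shift in present tool axes mm [143.2  96.4  24.4] in goal axes [145.3  42.6 -86.5] rotvec [ 1.3026 -0.0291  0.0382] F [0.8 0.2 0.5] j [-0.13  0.05  0.1   1.62  0.    1.44] op 1.0
t 1.5 shift in present tool axes mm [143.2  96.4  24.4] in goal axes [145.3 -42.6  86.5] rotvec [-1.8384 -0.0411 -0.0313] F [0.8 0.2 0.5] j [-0.13  0.05  0.1   1.62  0.    1.44] op 1.0
```

>>> servo_tool([
  [[20, 0, 0, 0.12, 0, 0, 1], [30, 0, 0, 0.12, 0, 0, 1], [30, 0, 0, 0.12, 0, 0, 1], [30, 0, 0, 0.12, 0, 0, 1], [20, 0, 0, 0.12, 0, 0, 1]],
])

```text
time: 1.92
tcp_pos: [0.524, 0.0001, 0.2715]
ee_rot: [0.211, 0.676, -0.211, 0.674]
contact_force: [0.6, 0.8, -0.6]
opening: 0.302
```

Run:
```python
from h import *
delta(goal((-.057,0,.0515),gap=.03));delta(goal((-.057,0,.0515),gap=.03,flip=1))
```

```text
t 1.92 shift in present tool axes mm [  9.9  93.6 -33.9] in goal axes [ 12.2  49.5 -86.1] rotvec [ 0.6967 -0.0181  0.0456] F [ 0.6  0.8 -0.6] j [-0.13  0.06 -0.15  1.36 -0.    2.05] op 0.3
t 1.92 shift in present tool axes mm [  9.9  93.6 -33.9] in goal axes [ 12.2 -49.5  86.1] rotvec [-2.4442 -0.0581 -0.0231] F [ 0.6  0.8 -0.6] j [-0.13  0.06 -0.15  1.36 -0.    2.05] op 0.3
```

>>> servo_tool([
  [[0, 18, -6, 0.12, 0, 0, 1], [0, 18, -6, 0.12, 0, 0, 1], [0, 16, -10, 0.12, 0, 0, 1], [0, 12, -14, 0.12, 0, 0, 1], [0, 10, -16, 0.12, 0, 0, 1]],
])

```text
time: 2.33
tcp_pos: [0.5461, 0.0917, 0.2745]
ee_rot: [0.401, 0.582, -0.401, 0.582]
contact_force: [-0.2, 0.5, 0.4]
opening: 0.001
```

Run:
```python
from h import *
delta(goal((-.057,0,.0515),gap=.03))
```

```text
t 2.33 shift in present tool axes mm [13.   4.7 -3.2] in goal axes [13.2  3.8 -3.6] rotvec [ 0.0964 -0.0021  0.0447] F [-0.2  0.5  0.4] j [ 0.05  0.13 -0.07  1.37 -0.    2.82] op 0.0
```

>>> servo_tool([
  [[3, 1, -1, 0.05, 0, 0.02, 1], [3, 1, -1, 0.046, 0, 0.025, 1], [3, 1, -1, 0, 0, 0, 1], [2, 1, -0.6, 0, 0, 0, 1], [2, 0, 0, 0, 0, 0, 1]],
])

```text
time: 2.75
tcp_pos: [0.549, 0.0958, 0.2616]
ee_rot: [0.439, 0.555, -0.414, 0.573]
contact_force: [0.6, 0.1, -0.2]
opening: -0.002
```

Run:
```python
from h import *
delta(goal((-.057,0,.0515),gap=.03))
im=ctrl.camera("wrist");p=np.array([[pix("wrist",X) for X in box2w(BP,[(-.074,-.052,.0515),(-.074,.052,.0515),(.028,.052,.054),(.028,-.052,.054)])]]).round().astype(int)
save(im,"w1raw.png");cv2.polylines(im,p,True,(255,0,0),1);save(cv2.resize(im,(784,588)),"w1.png")
```

```text
t 2.75 shift in present tool axes mm [ 0.1  0.5 -0.5] in goal axes [ 0.1  0.5 -0.5] rotvec [ 0.0076 -0.0024  0.0004] F [ 0.6  0.1 -0.2] j [ 0.05  0.12 -0.11  1.3   0.01  2.92] op -0.0
```

View pics/w1.png

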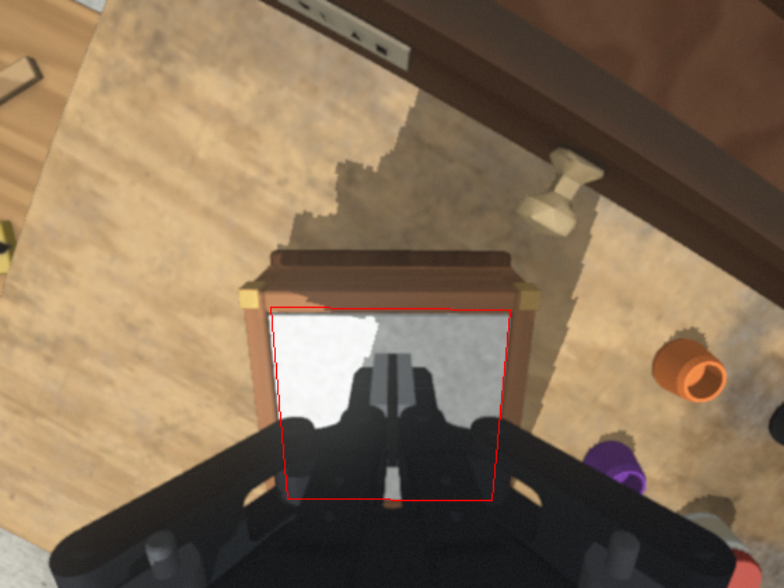

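The overlay fits to about 3 mm: the far lid edge is at row 314, against 307 predicted. I refit with both views.

Run:
```python
from h import *
from scipy.optimize import least_squares
i1=ctrl.camera_info("wrist");s=ctrl.get_state();R1=Ro.from_quat(s["ee_rot"]).as_matrix();p1=s["tcp_pos"]
Rc=np.array(i1["R"])@R1; tc=np.array(i1["t"])+np.array(i1["R"])@p1
R0=Ro.from_quat([9.69535761e-05,7.07909015e-01,9.34961724e-05,7.06303624e-01]).as_matrix();p0=np.array([.524799,0,.403534])
i0=dict(i1);i0["R"]=Rc@R0.T;i0["t"]=tc-i0["R"]@p0
uv=np.array([(321.5,19),(348.5,143.5),(134.5,80.5),(175.5,190),(315.5,29.5),(339,139.5),(214.5,61.5),(244.5,164)])
uv1=np.array([(249,295),(527,295),(269,313.5),(510,314)])*560/784
def P(c): return [(-.088+c,-.066+c,.054),(-.088+c,.066-c,.054),(.118-c,-.066+c,.054),(.118-c,.066-c,.054),(-.074,-.052,.0515),(-.074,.052,.0515),(.028,-.052,.054),(.028,.052,.054)]
def f(q):
    X=box2w(q[:4],P(q[4]));return np.r_[(np.array([pix("w",x,i0) for x in X])-uv).ravel(),(np.array([pix("w",x,i1) for x in X[[0,1,4,5]]])-uv1).ravel()]
r=least_squares(f,[.505,.084,3.41,.05,.007],loss="soft_l1")
print(r.x.round(4),np.sqrt(np.diag(np.linalg.inv(r.jac.T@r.jac))).round(4),f(r.x).reshape(-1,2).round(1).tolist())
```

```text
[0.5034 0.0855 3.4041 0.0454 0.0071] [0.0006 0.0004 0.004  0.0074 0.0004] [[1.2, 1.4], [0.3, 1.7], [-0.6, -0.2], [-0.9, 0.7], [1.4, 1.6], [1.3, 0.5], [-1.1, 0.5], [0.0, 1.4], [-0.8, 0.5], [-0.6, 3.1], [-1.4, -3.0], [-2.2, -1.1]]
```

>>> servo_tool([
  [[7, 0, 0, 0, 0, 0, 1], [7, 0, 0, 0, 0, 0, 1], [6, 0, 0, 0, 0, 0, 1], [3, 0, 0, 0, 0, 0, 1], [1, 0, 0, 0, 0, 0, 1]],
])

```text
time: 3.22
tcp_pos: [0.5494, 0.096, 0.2364]
ee_rot: [0.439, 0.555, -0.414, 0.572]
contact_force: [0.3, -0.1, -0.3]
opening: 0.003
```

>>> servo_tool([
  [[0.4, 0, 0, 0, 0, 0, 1], [0.4, 0, 0, 0, 0, 0, 1], [0.4, 0, 0, 0, 0, 0, 1], [0.4, 0, 0, 0, 0, 0, 1], [0, 0, 0, 0, 0, 0, 1]],
])

```text
time: 3.63
tcp_pos: [0.5501, 0.0962, 0.2365]
ee_rot: [0.44, 0.554, -0.413, 0.573]
contact_force: [0.8, 0.2, 0.2]
opening: -0.0
```

>>> servo_tool([
  [[0.4, 0, 0, 0, 0, 0, 1], [0.4, 0, 0, 0, 0, 0, 1], [0.4, 0, 0, 0, 0, 0, 1], [0.2, 0, 0, 0, 0, 0, 1], [0, 0, 0, 0, 0, 0, 1]],
])

```text
time: 4.05
tcp_pos: [0.5501, 0.0962, 0.2352]
ee_rot: [0.44, 0.555, -0.414, 0.573]
contact_force: [-0.0, 0.0, 1.5]
opening: -0.0
```

>>> servo_tool([
  [[0.4, 0, 0, 0, 0, 0, 1], [0.4, 0, 0, 0, 0, 0, 1], [0.3, 0, 0, 0, 0, 0, 1], [0, 0, 0, 0, 0, 0, 1], [0, 0, 0, 0, 0, 0, 1]],
])

```text
time: 4.47
tcp_pos: [0.5502, 0.0962, 0.2346]
ee_rot: [0.44, 0.554, -0.413, 0.573]
contact_force: [-2.3, -0.2, 6.2]
opening: 0.006
```

>>> servo_tool([
  [[0.3, 0, 0, 0, 0, 0, 1], [0.3, 0, 0, 0, 0, 0, 1], [0.3, 0, 0, 0, 0, 0, 1], [0, 0, 0, 0, 0, 0, 1], [0, 0, 0, 0, 0, 0, 1]],
])

```text
time: 4.88
tcp_pos: [0.5502, 0.0962, 0.2343]
ee_rot: [0.44, 0.554, -0.413, 0.573]
contact_force: [-3.4, -0.4, 6.6]
opening: -0.003
```

>>> servo_tool([
  [[0.4, 0, 0, 0, 0, 0, 1], [0.4, 0, 0, 0, 0, 0, 1], [0.4, 0, 0, 0, 0, 0, 1], [0, 0, 0, 0, 0, 0, 1], [0, 0, 0, 0, 0, 0, 1]],
])

```text
time: 5.3
tcp_pos: [0.5502, 0.0962, 0.2338]
ee_rot: [0.44, 0.554, -0.413, 0.573]
contact_force: [-5.0, -0.8, 10.4]
opening: 0.002
```

>>> servo_tool([
  [[0.2, 0, 0, 0, 0, 0, 1], [0, 0, 0, 0, 0, 0, 1], [0, 0, 0, 0, 0, 0, 1], [0, 0, 0, 0, 0, 0, 1], [0, 0, 0, 0, 0, 0, 1]],
])

```text
time: 5.72
tcp_pos: [0.5503, 0.0962, 0.2338]
ee_rot: [0.44, 0.554, -0.413, 0.573]
contact_force: [-4.6, -1.4, 10.8]
opening: 0.003
```

>>> servo_tool([
  [[0.3, -0.5, 0, 0, 0, 0, 1], [0.2, -1, 0, 0, 0, 0, 1], [0, -1, 0, 0, 0, 0, 1], [0, -1, 0, 0, 0, 0, 1], [0, -1, 0, 0, 0, 0, 1]],
])

```text
time: 6.13
tcp_pos: [0.5485, 0.0956, 0.2343]
ee_rot: [0.442, 0.552, -0.411, 0.575]
contact_force: [2.9, 2.0, 7.2]
opening: 0.003
```

>>> servo_tool([
  [[0, -1, 0, 0, 0, 0, 1], [0, -1, 0, 0, 0, 0, 1], [0, -1, 0, 0, 0, 0, 1], [0, -1, 0, 0, 0, 0, 1], [0, -1, 0, 0, 0, 0, 1]],
])

```text
time: 6.55
tcp_pos: [0.5438, 0.0944, 0.234]
ee_rot: [0.443, 0.552, -0.41, 0.575]
contact_force: [3.1, 2.8, 6.8]
opening: 0.006
```

>>> servo_tool([
  [[0.4, 0, 0, 0, 0, 0, 1], [0.4, 0, 0, 0, 0, 0, 1], [0.4, 0, 0, 0, 0, 0, 1], [0.3, -0.5, 0, 0, 0, 0, 1], [0, -1, 0, 0, 0, 0, 1]],
])

```text
time: 6.97
tcp_pos: [0.5429, 0.0941, 0.2335]
ee_rot: [0.443, 0.552, -0.41, 0.575]
contact_force: [2.3, 3.1, 9.7]
opening: 0.001
```

>>> servo_tool([
  [[0, -1, 0, 0, 0, 0, 1], [0, -1, 0, 0, 0, 0, 1], [0, -1, 0, 0, 0, 0, 1], [0, -1, 0, 0, 0, 0, 1], [0, -1, 0, 0, 0, 0, 1]],
])

```text
time: 7.38
tcp_pos: [0.5381, 0.0927, 0.2332]
ee_rot: [0.443, 0.552, -0.41, 0.575]
contact_force: [3.1, 2.6, 9.7]
opening: -0.003
```

Run:
```python
from h import *
p=np.array([.504,.085,3.406,.045])
delta(goal((-.057,0,.0515),p=p))
i=ctrl.camera_info("wrist");im=ctrl.camera("wrist");save(im,"w2.png")
# lid front edge expected pixel rows for slide s
for s in (0,.006,.012,.02): print(s,[pix("wrist",box2w(p,(-.074+s,y,.0515)),i).round().tolist() for y in(-.045,.045)])
g=cv2.cvtColor(im,cv2.COLOR_RGB2GRAY)
for y in(-.045,-.04,-.035):
    print([(round(s*1000),im[tuple(pix("wrist",box2w(p,(-.074+s,y,.0515)),i).round().astype(int)[::-1])].tolist()) for s in np.arange(-.012,.03,.003)])
```

```text
t 7.38 shift in present tool axes mm [ 2.4 12.2 -1.3] in goal axes [ 2.2 12.3 -1.4] rotvec [ 0.011  -0.0024 -0.0126] F [3.1 2.6 9.7] j [ 0.04  0.1  -0.19  1.23  0.02  2.91] op -0.0
0 [[189.0, 220.0], [365.0, 222.0]]
0.006 [[190.0, 231.0], [364.0, 233.0]]
0.012 [[191.0, 242.0], [363.0, 244.0]]
0.02 [[192.0, 256.0], [361.0, 258.0]]
[(-12, [94, 69, 49]), (-9, [96, 71, 51]), (-6, [117, 85, 60]), (-3, [118, 87, 63]), (0, [114, 84, 61]), (3, [82, 64, 51]), (6, [84, 66, 54]), (9, [84, 67, 55]), (12, [133, 134, 131]), (15, [245, 246, 245]), (18, [246, 247, 246]), (21, [246, 247, 246]), (24, [247, 248, 246]), (27, [249, 249, 248])]
[(-12, [93, 67, 48]), (-9, [95, 69, 50]), (-6, [117, 84, 60]), (-3, [119, 88, 64]), (0, [114, 85, 61]), (3, [132, 108, 83]), (6, [129, 107, 81]), (9, [136, 113, 88]), (12, [128, 127, 123]), (15, [248, 249, 248]), (18, [247, 247, 246]), (21, [243, 244, 242]), (24, [248, 249, 247]), (27, [250, 251, 249])]
[(-12, [89, 66, 46]), (-9, [94, 69, 51]), (-6, [119, 86, 62]), (-3, [119, 86, 64]), (0, [116, 86, 64]), (3, [148, 121, 92]), (6, [141, 116, 90]), (9, [126, 105, 82]), (12, [133, 133, 129]), (15, [204, 205, 202]), (18, [249, 250, 249]), (21, [246, 248, 246]), (24, [247, 248, 246]), (27, [245, 247, 245])]
```

The lid travels with the fingertips and is about 12 mm open.

>>> servo_tool([
  [[0.3, -1.5, 0, 0, 0, 0, 1], [0.2, -2, 0, 0, 0, 0, 1], [0, -2, 0, 0, 0, 0, 1], [0, -2, 0, 0, 0, 0, 1], [0, -2, 0, 0, 0, 0, 1]],
])

```text
time: 7.85
tcp_pos: [0.5291, 0.0902, 0.2326]
ee_rot: [0.443, 0.552, -0.41, 0.576]
contact_force: [3.0, 3.5, 10.4]
opening: 0.0
```

>>> servo_tool([
  [[0, -2, 0, 0, 0, 0, 1], [0, -2, 0, 0, 0, 0, 1], [0, -2, 0, 0, 0, 0, 1], [0, -2, 0, 0, 0, 0, 1], [0, -2, 0, 0, 0, 0, 1]],
])

```text
time: 8.27
tcp_pos: [0.5194, 0.0875, 0.2319]
ee_rot: [0.443, 0.552, -0.41, 0.575]
contact_force: [3.0, 3.5, 10.7]
opening: -0.003
```

>>> servo_tool([
  [[0.3, -2, 0, 0, 0, 0, 1], [0, -2, 0, 0, 0, 0, 1], [0, -2, 0, 0, 0, 0, 1], [0, -2, 0, 0, 0, 0, 1], [0, -2, 0, 0, 0, 0, 1]],
])

```text
time: 8.68
tcp_pos: [0.5098, 0.0849, 0.2313]
ee_rot: [0.443, 0.552, -0.409, 0.576]
contact_force: [2.8, 2.7, 10.4]
opening: -0.003
```

>>> servo_tool([
  [[0, -2, 0, 0, 0, 0, 1], [0, -2, 0, 0, 0, 0, 1], [0, -2, 0, 0, 0, 0, 1], [0, -2, 0, 0, 0, 0, 1], [0, -2, 0, 0, 0, 0, 1]],
])

```text
time: 9.1
tcp_pos: [0.5002, 0.0821, 0.2306]
ee_rot: [0.443, 0.552, -0.41, 0.575]
contact_force: [2.5, 3.5, 9.6]
opening: -0.0
```

>>> servo_tool([
  [[0, -2, 0, 0, 0, 0, 1], [0, -2, 0, 0, 0, 0, 1], [0, -2, 0, 0, 0, 0, 1], [0, -2, 0, 0, 0, 0, 1], [0, -2, 0, 0, 0, 0, 1]],
])

```text
time: 9.52
tcp_pos: [0.4905, 0.0794, 0.23]
ee_rot: [0.443, 0.552, -0.41, 0.575]
contact_force: [3.3, 3.3, 9.7]
opening: 0.002
```

```bash
cat >> h.py <<'E'
BP=np.array([.504,.085,3.406,.045])
def lidedge(p=BP):
    im=ctrl.camera("wrist");i=ctrl.camera_info("wrist")
    for y in(-.045,-.035,.035,.045):
        S=np.arange(-.01,.09,.001);v=[]
        for s in S:
            u,w=pix("wrist",box2w(p,(-.074+s,y,.0515)),i).round().astype(int);c=im[w,u].astype(int) if 0<=w<420 and 0<=u<560 else np.zeros(3,int)
            v.append((c.max()-c.min())<20 and c.max()>70)
        r=''.join('#' if a else '.' for a in v);print(y,r)
    return im
E
python3 - <<'E'
from h import *
delta(goal((.011,0,.0515)));save(lidedge(),"w3.png")
E
```

```text
t 9.52 shift in present tool axes mm [ 1.2 -5.4 -0.8] in goal axes [ 1.3 -5.4 -0.8] rotvec [ 0.0076 -0.0028 -0.0129] F [3.3 3.3 9.7] j [ 0.02 -0.03 -0.33  1.22  0.02  2.89] op 0.0
-0.045 .......................................................................#############################
-0.035 .......................................................................#############################
0.035 .......................................................................#############################
0.045 .......................................................................#############################
```

>>> servo_tool([
  [[0.3, -2, 0, 0, 0, 0, 1], [0, -2, 0, 0, 0, 0, 1], [0, -1.5, 0, 0, 0, 0, 1], [0, -1, 0, 0, 0, 0, 1], [0, -1, 0, 0, 0, 0, 1]],
])

```text
time: 9.98
tcp_pos: [0.4838, 0.0774, 0.2296]
ee_rot: [0.444, 0.552, -0.409, 0.576]
contact_force: [2.8, 2.8, 9.8]
opening: 0.003
```

Run:
```python
from h import *
delta(goal((.011,0,.0515)));lidedge()
```

```text
t 9.98 shift in present tool axes mm [ 1.2  1.6 -0.9] in goal axes [ 1.2  1.6 -0.9] rotvec [ 0.0077 -0.0026 -0.0145] F [2.8 2.8 9.8] j [ 0.02 -0.05 -0.35  1.21  0.02  2.88] op 0.0
-0.045 .............................................................................#######################
-0.035 .............................................................................#######################
0.035 .............................................................................#######################
0.045 .............................................................................#######################
```

>>> servo_tool([
  [[0, -0.7, 0, 0, 0, 0, 1], [0, -0.7, 0, 0, 0, 0, 1], [0, -0.7, 0, 0, 0, 0, 1], [0, -0.7, 0, 0, 0, 0, 1], [0, 0, 0, 0, 0, 0, 1]],
])

```text
time: 10.45
tcp_pos: [0.4812, 0.0763, 0.2295]
ee_rot: [0.443, 0.551, -0.41, 0.576]
contact_force: [4.2, 1.8, 9.3]
opening: 0.0
```

Run:
```python
from h import *
delta(goal((.011,0,.0515)));lidedge()
```

```text
t 10.45 shift in present tool axes mm [ 1.3  4.3 -1.3] in goal axes [ 1.2  4.3 -1.3] rotvec [ 0.0073 -0.0013 -0.0146] F [4.2 1.8 9.3] j [ 0.01 -0.05 -0.35  1.21  0.02  2.88] op 0.0
-0.045 .............................................................................#######################
-0.035 .............................................................................#######################
0.035 .............................................................................#######################
0.045 ............................................................................########################
```

The lid is against its stop: the edge stayed put while the tips slid on 2.7 mm, so it is fully open. Now I lift and go to the loupe.

>>> servo_tool([
  [[-2, 0, 0, 0, 0, 0, 1], [-8, 0, 0, 0, 0, 0, 1], [-12, 0, 0, 0, 0, 0, 1], [-14, 0, 0, 0, 0, 0, 1], [-14, 0, 0, 0, 0, -0.02, 1]],
])

```text
time: 10.92
tcp_pos: [0.4744, 0.0749, 0.275]
ee_rot: [0.434, 0.56, -0.42, 0.568]
contact_force: [-0.0, -0.5, 0.7]
opening: 0.0
```

>>> servo_tool([
  [[0, 0, 15, 0, 0, -0.01, 0.5], [0, 0, 30, 0, 0, 0, 0], [0, 0, 35, 0, 0, 0, -0.3], [0, 0, 35, 0, 0, 0, -0.3], [0, 0, 30, 0, 0, 0, -0.3]],
])

```text
time: 11.33
tcp_pos: [0.5146, -0.0663, 0.2747]
ee_rot: [0.431, 0.561, -0.423, 0.566]
contact_force: [0.3, 0.5, -0.0]
opening: 0.651
```

>>> servo_tool([
  [[0, 0, 30, 0, 0, 0, -0.3], [0, 0, 30, 0, 0, 0, -0.3], [0, 0, 15, 0, 0, 0, -0.3], [0, 0, 0, 0, 0, 0, -0.3], [0, 0, 0, 0, 0, 0, -0.3]],
])

```text
time: 11.75
tcp_pos: [0.5347, -0.1371, 0.2742]
ee_rot: [0.432, 0.562, -0.423, 0.565]
contact_force: [-0.3, 0.4, -0.4]
opening: 0.65
```

Run:
```python
from h import *
g=goal((0,0,0),tilt=0);g=(np.array([.5529,-.1805,.22]),g[1]);delta(g)
im=ctrl.camera("wrist");i=ctrl.camera_info("wrist")
for d in ctrl.trace("loupe","wrist"):
    ys,xs=np.where(d["pixels"]);print(round(d["p"],2),im[ys,xs].mean(0).round(),xs.mean().round(1),ys.mean().round(1),xs.min(),xs.max(),ys.min(),ys.max(),atz(i,(xs.mean(),ys.mean()),.013).round(4))
    if im[ys,xs].mean(0).max()<90:
        o0=ray(i,(xs.mean(),ys.mean()))
        print("tri with side+scene",tri([o0,ray(ctrl.camera_info("side"),(271.6,211.1)),ray(ctrl.camera_info("scene"),(313.3,241.6))]).round(4))
save(im,"w4r.png");save(cv2.resize(im,(784,588)),"w4.png")
```

```text
t 11.75 shift in present tool axes mm [54.1  5.1 46.9] in goal axes [54.2  6.  46.7] rotvec [ 0.0054 -0.0038 -0.0137] F [-0.3  0.4 -0.4] j [-0.38  0.12 -0.08  1.36  0.01  2.49] op 0.65
0.86 [97. 93. 88.] 338.3 211.1 316 359 189 233 [ 0.5552 -0.179   0.013 ]
0.62 [ 93.  58. 113.] 187.2 242.5 166 209 220 265 [ 0.495 -0.067  0.013]
0.59 [183. 114.  64.] 224.3 157.0 201 248 134 179 [ 0.5725 -0.0814  0.013 ]
0.53 [126.  95.  72.] 48.0 207.6 0 116 64 338 [0.4927 0.0527 0.013 ]
```

View pics/w4.png

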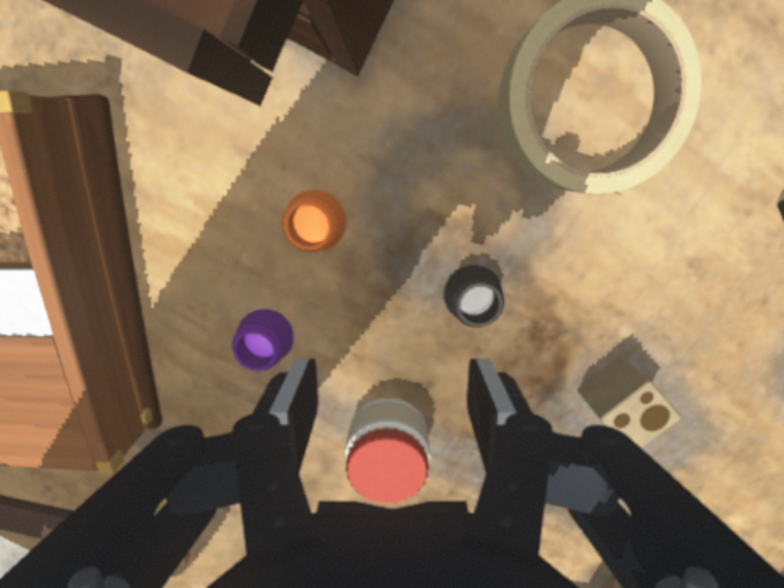

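The view shows the black loupe at (475,297) of 784, clear of the tape and pot. The estimates agree on (0.5545, -0.179).

>>> servo_tool([
  [[0, 2, 15, 0, 0, -0.014, -0.3], [0, 2, 15, 0, 0, 0, -0.3], [10, 2, 12, 0, 0, 0, -0.3], [15, 2, 4, 0, 0, 0, -0.3], [15, 0, 0, 0, 0, 0, -0.3]],
])

```text
time: 12.27
tcp_pos: [0.556, -0.1782, 0.2349]
ee_rot: [0.427, 0.564, -0.426, 0.564]
contact_force: [0.3, 0.1, -0.4]
opening: 0.652
```

Run:
```python
from h import *
g=goal((0,0,0),tilt=0);g=(np.array([.5545,-.1793,.177]),g[1]);delta(g)
im=ctrl.camera("wrist");i=ctrl.camera_info("wrist")
for d in ctrl.trace("loupe","wrist")[:2]:
    ys,xs=np.where(d["pixels"]);print(round(d["p"],2),im[ys,xs].mean(0).round(),xs.mean().round(1),ys.mean().round(1),xs.min(),xs.max(),ys.min(),ys.max(),atz(i,(xs.mean(),ys.mean()),.013).round(4))
save(im,"w5.png")
```

```text
t 12.27 shift in present tool axes mm [57.9 -1.9  0.7] in goal axes [57.9 -1.7  0.7] rotvec [ 0.008  -0.0007 -0.0027] F [ 0.3  0.1 -0.4] j [-0.43  0.23 -0.04  1.3   0.    2.44] op 0.65
0.87 [93. 90. 85.] 281.7 237.6 258 305 212 264 [ 0.554  -0.1781  0.013 ]
0.81 [153.  88.  47.] 396.6 394.6 385 409 379 413 [ 0.4422 -0.3105  0.013 ]
```

>>> servo_tool([
  [[15, -0.5, 0, 0, 0, 0, -0.3], [15, -1, 0, 0, 0, 0, -0.3], [12, 0, 0, 0, 0, 0, -0.3], [8, 0, 0, 0, 0, 0, -0.3], [5, 0, 0, 0, 0, 0, -0.3]],
])

```text
time: 12.78
tcp_pos: [0.5534, -0.1781, 0.1785]
ee_rot: [0.427, 0.565, -0.426, 0.563]
contact_force: [-0.0, -0.2, 1.4]
opening: 0.651
```

>>> servo_tool([
  [[1, 0, 0, 0, 0, 0, -0.3], [0, 0, 0, 0, 0, 0, 0.1], [0, 0, 0, 0, 0, 0, 0.3], [0, 0, 0, 0, 0, 0, 0.5], [0, 0, 0, 0, 0, 0, 1]],
], squeeze=25)

```text
time: 13.2
tcp_pos: [0.5543, -0.1793, 0.1795]
ee_rot: [0.428, 0.563, -0.426, 0.564]
contact_force: [0.8, 0.5, 1.2]
opening: 0.36
```

>>> servo_tool([
  [[0, 0, 0, 0, 0, 0, 1], [0, 0, 0, 0, 0, 0, 1], [0, 0, 0, 0, 0, 0, 1], [0, 0, 0, 0, 0, 0, 1], [0, 0, 0, 0, 0, 0, 1]],
])

```text
time: 13.62
tcp_pos: [0.5543, -0.1793, 0.1794]
ee_rot: [0.428, 0.564, -0.426, 0.564]
contact_force: [-0.7, 0.5, 5.2]
opening: 0.353
```

>>> servo_tool([
  [[-1, 0, 0, 0, 0, 0, 1], [-3, 0, 0, 0, 0, 0, 1], [-8, 0, 0, 0, 0, 0, 1], [-15, 0, 0, 0, 0, 0, 1], [-20, 0, 0, 0, 0, 0, 1]],
])

```text
time: 14.03
tcp_pos: [0.5525, -0.1786, 0.2235]
ee_rot: [0.427, 0.566, -0.427, 0.561]
contact_force: [0.3, -0.5, 0.1]
opening: 0.354
```

>>> servo_tool([
  [[-25, 0, 0, 0, 0, 0, 1], [-20, 0, 0, 0, 0, 0, 1], [-10, 0, 0, 0, 0, 0, 1], [0, 0, 0, 0, 0, 0, 1], [0, 0, 0, 0, 0, 0, 1]],
])

```text
time: 14.45
tcp_pos: [0.5539, -0.1793, 0.2805]
ee_rot: [0.428, 0.564, -0.426, 0.564]
contact_force: [-0.2, 0.7, -0.2]
opening: 0.357
```

Run:
```python
from h import *
p=BP;delta(goal((-.040,0,.016),tip=.1794,gap=.08))
s=ctrl.get_state();x=s["tcp_pos"]-[0,0,.17];ims=[]
for c in("side","wrist"):
    im=ctrl.camera(c);
    u,v=pix(c,x).astype(int);print(c,u,v)
    w,f=(45,4.4) if c=="side" else (90,2.2)
    u=int(np.clip(u,w,560-w));v=int(np.clip(v,w,420-w));ims.append(cv2.resize(im[v-w:v+w,u-w:u+w],(396,396),interpolation=cv2.INTER_CUBIC))
save(np.hstack(ims),"d.png")
```

```text
t 14.45 shift in present tool axes mm [  -0.6   52.6 -266.7] in goal axes [   1.1   50.8 -267. ] rotvec [ 0.0067 -0.0017  0.0434] F [-0.2  0.7 -0.2] j [-0.43  0.2   0.02  1.39  0.    2.44] op 0.36
side 271 175
wrist 280 274
```

View pics/d.png

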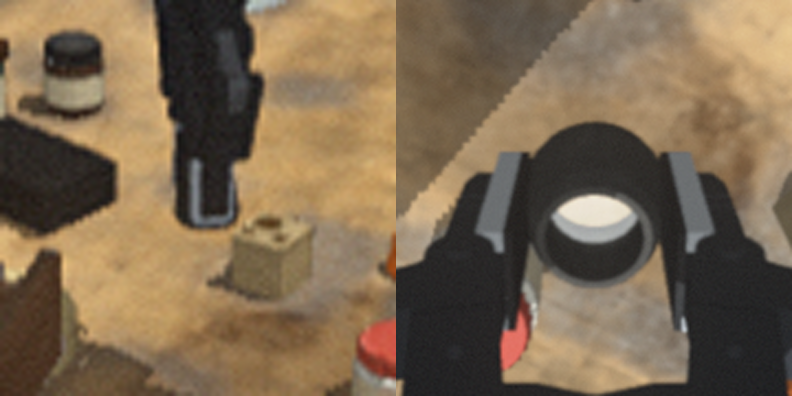

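The loupe is held level between the pads (side view centre, wrist view at (597,205)). Now I carry it to above the pocket.

>>> servo_tool([
  [[0, 4, -20, 0, 0, 0.01, 1], [0, 5, -28, 0, 0, 0.01, 1], [0, 5, -30, 0, 0, 0.01, 1], [0, 5, -30, 0, 0, 0.01, 1], [0, 5, -30, 0, 0, 0.004, 1]],
])

```text
time: 14.97
tcp_pos: [0.5382, -0.0387, 0.2788]
ee_rot: [0.44, 0.556, -0.414, 0.571]
contact_force: [0.3, 0.1, -0.5]
opening: 0.356
```

>>> servo_tool([
  [[0, 5, -30, 0, 0, 0, 1], [0, 5, -30, 0, 0, 0, 1], [0, 5, -28, 0, 0, 0, 1], [0, 5, -18, 0, 0, 0, 1], [0, 5, -8, 0, 0, 0, 1]],
])

```text
time: 15.38
tcp_pos: [0.5311, 0.0789, 0.2804]
ee_rot: [0.438, 0.557, -0.414, 0.572]
contact_force: [0.3, 0.0, 0.0]
opening: 0.354
```

>>> servo_tool([
  [[0, 1, -8, 0, 0, 0, 1], [0, 0, -4, 0, 0, 0, 1], [0, 0, -2, 0, 0, 0, 1], [0, 0, 0, 0, 0, 0, 1], [0, 0, 0, 0, 0, 0, 1]],
])

```text
time: 15.8
tcp_pos: [0.5298, 0.0895, 0.2825]
ee_rot: [0.44, 0.554, -0.414, 0.572]
contact_force: [0.2, -0.3, -0.6]
opening: 0.358
```

Run:
```python
from h import *
delta(goal((-.040,0,.016),tip=.1794))
im=ctrl.camera("wrist");i=ctrl.camera_info("wrist");save(im,"w6r.png")
q=lambda P:np.array([[pix("wrist",X,i) for X in box2w(BP,P)]]).round().astype(int)
cv2.polylines(im,q([(-.074,-.052,.054),(-.074,.052,.054),(-.006,.052,.0515),(-.006,-.052,.0515)]),True,(255,0,0),1)
save(cv2.resize(im,(784,588)),"w6.png")
```

```text
t 15.8 shift in present tool axes mm [81.   2.8 -1.3] in goal axes [81.   2.7 -1.4] rotvec [ 0.0055 -0.0019  0.0001] F [ 0.2 -0.3 -0.6] j [ 0.04  0.06 -0.13  1.34  0.01  2.91] op 0.36
```

View pics/w6.png

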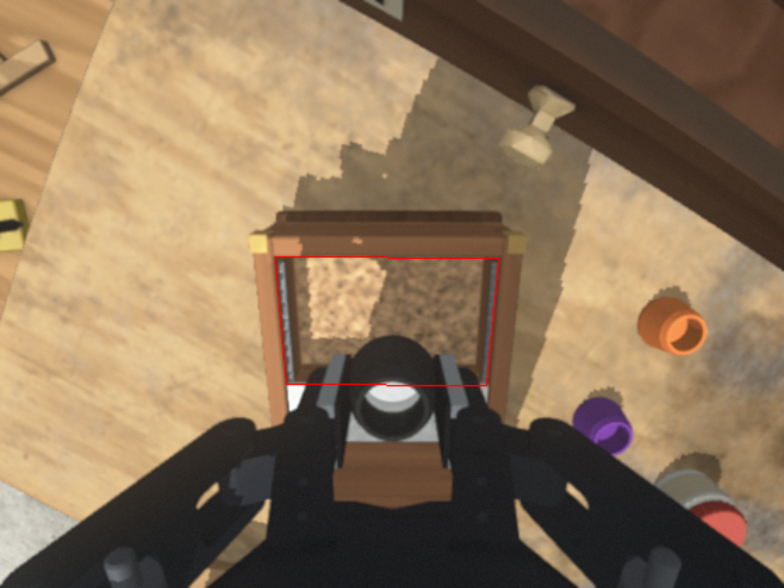

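The red outline matches the uncovered pocket, and the knob at (528,145) is clear. Lowering.

>>> servo_tool([
  [[8, 1.5, -0.7, 0, 0, 0, 1], [12, 1.2, -0.7, 0, 0, 0, 1], [12, 0, 0, 0, 0, 0, 1], [10, 0, 0, 0, 0, 0, 1], [6, 0, 0, 0, 0, 0, 1]],
])

```text
time: 16.27
tcp_pos: [0.5329, 0.0929, 0.2317]
ee_rot: [0.439, 0.556, -0.415, 0.571]
contact_force: [-0.6, -0.2, -1.3]
opening: 0.352
```

>>> servo_tool([
  [[6, 0, 0, 0, 0, 0, 1], [6, 0, 0, 0, 0, 0, 1], [6, 0, 0, 0, 0, 0, 1], [5, 0, 0, 0, 0, 0, 1], [2, 0, 0, 0, 0, 0, 1]],
])

```text
time: 16.68
tcp_pos: [0.5348, 0.0935, 0.2089]
ee_rot: [0.44, 0.555, -0.414, 0.572]
contact_force: [-0.8, 0.4, -0.6]
opening: 0.358
```

>>> servo_tool([
  [[1, 0, 0, 0, 0, 0, 1], [1, 0, 0, 0, 0, 0, 1], [1, 0, 0, 0, 0, 0, 1], [0.5, 0, 0, 0, 0, 0, 1], [0, 0, 0, 0, 0, 0, 1]],
])

```text
time: 17.1
tcp_pos: [0.5353, 0.0935, 0.2066]
ee_rot: [0.44, 0.554, -0.414, 0.573]
contact_force: [-0.4, -0.2, -0.3]
opening: 0.356
```

Run:
```python
from h import *
delta(goal((-.040,0,.016),tip=.1794))
```

```text
t 17.1 shift in present tool axes mm [ 4.9 -0.2  0.9] in goal axes [ 4.9 -0.2  0.9] rotvec [ 0.0067 -0.0022 -0.0006] F [-0.4 -0.2 -0.3] j [ 0.05  0.12 -0.22  1.18  0.01  2.91] op 0.36
```

>>> servo_tool([
  [[0.8, 0, 0, 0, 0, 0, 1], [0.8, 0, 0, 0, 0, 0, 1], [0.8, 0, 0, 0, 0, 0, 1], [0.6, 0, 0, 0, 0, 0, 1], [0, 0, 0, 0, 0, 0, 1]],
])

```text
time: 17.52
tcp_pos: [0.5353, 0.0935, 0.2046]
ee_rot: [0.44, 0.554, -0.414, 0.573]
contact_force: [-3.3, -0.6, 6.2]
opening: 0.352
```

>>> servo_tool([
  [[0.5, 0, 0, 0, 0, 0, 1], [0.5, 0, 0, 0, 0, 0, 1], [0.5, 0, 0, 0, 0, 0, 1], [0, 0, 0, 0, 0, 0, 1], [0, 0, 0, 0, 0, 0, 1]],
])

```text
time: 17.93
tcp_pos: [0.5353, 0.0935, 0.2046]
ee_rot: [0.44, 0.554, -0.413, 0.573]
contact_force: [-6.3, -1.2, 12.7]
opening: 0.357
```

>>> servo_tool([
  [[0.5, 0, 0, 0, 0, 0, 1], [0.5, 0, 0, 0, 0, 0, 1], [0.5, 0, 0, 0, 0, 0, 1], [0, 0, 0, 0, 0, 0, 1], [0, 0, 0, 0, 0, 0, 1]],
])

```text
time: 18.35
tcp_pos: [0.5353, 0.0936, 0.2045]
ee_rot: [0.44, 0.554, -0.413, 0.573]
contact_force: [-9.1, -1.7, 18.5]
opening: 0.355
```

>>> servo_tool([
  [[-1, 0, 0, 0, 0, 0, 1], [-1, 0, 0, 0, 0, 0, 1], [-0.5, 0, 0, 0, 0, 0, 1], [0, 0, 0, 0, 0, 0, 1], [0, 0, 0, 0, 0, 0, 1]],
])

```text
time: 18.77
tcp_pos: [0.5353, 0.0935, 0.2046]
ee_rot: [0.44, 0.554, -0.413, 0.573]
contact_force: [-3.5, -0.0, 7.8]
opening: 0.355
```

>>> servo_tool([
  [[0, 0, 0, 0, 0, 0, 0.25], [0, 0, 0, 0, 0, 0, 0.2], [0, 0, 0, 0, 0, 0, 0.1], [0, 0, 0, 0, 0, 0, 0], [0, 0, 0, 0, 0, 0, -0.1]],
])

```text
time: 19.18
tcp_pos: [0.5352, 0.0935, 0.2025]
ee_rot: [0.44, 0.555, -0.414, 0.573]
contact_force: [0.5, 0.1, -0.1]
opening: 0.552
```

>>> servo_tool([
  [[-1, 0, 0, 0, 0, 0, -0.1], [-3, 0, 0, 0, 0, 0, -0.1], [-8, 0, 0, 0, 0, 0, -0.1], [-12, 0, 0, 0, 0, 0, -0.1], [-15, 0, 0, 0, 0, 0, -0.1]],
])

```text
time: 19.6
tcp_pos: [0.5333, 0.093, 0.2423]
ee_rot: [0.439, 0.555, -0.414, 0.572]
contact_force: [0.2, -1.1, 0.2]
opening: 0.552
```

>>> servo_tool([
  [[-15, 0, 0, 0, 0, 0, -0.1], [-15, -5, 0, 0, 0, 0, 0], [-10, -15, 0, 0, 0, 0, 0.5], [0, -15, 0, 0, 0, 0, 1], [0, -15, 0, 0, 0, 0, 1]],
])

```text
time: 20.02
tcp_pos: [0.4842, 0.0787, 0.2825]
ee_rot: [0.441, 0.553, -0.413, 0.574]
contact_force: [-0.7, -0.4, -0.0]
opening: 0.079
```

Run:
```python
from h import *
p=np.array([.504,.085,3.406,.062])
delta(goal((.008,0,.0515),gap=.02,p=p))
im=ctrl.camera("wrist");save(cv2.resize(im,(784,588)),"w7.png")
```

```text
t 20.02 shift in present tool axes mm [32.3 -3.4 -0.9] in goal axes [32.3 -3.8 -0.9] rotvec [ 0.0105 -0.0014  0.0126] F [-0.7 -0.4 -0. ] j [ 0.02 -0.07 -0.26  1.33  0.01  2.89] op 0.08
```

View pics/w7.png

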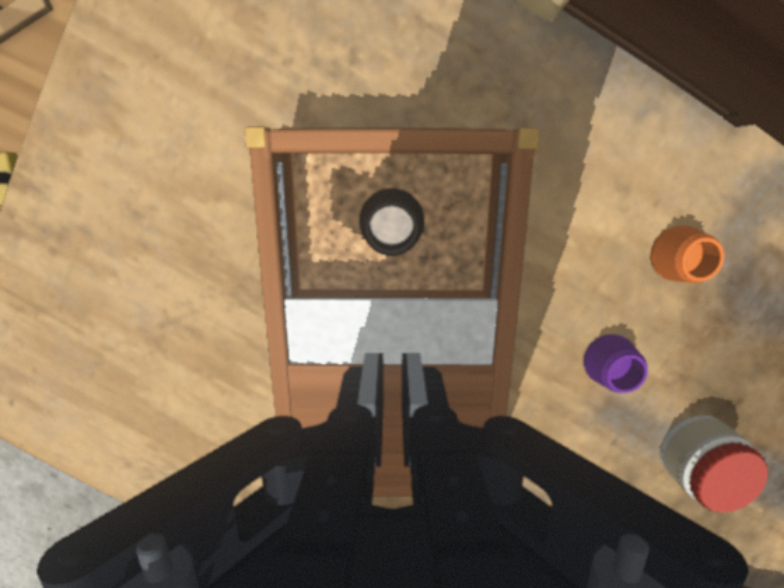

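The loupe stands upright in the pocket at (392,222), and the lid strip shows at rows 298-363. Now I press on that strip to close.

>>> servo_tool([
  [[6, -3, 0, 0, 0, 0.013, 1], [12, -3, -1, 0.01, 0, 0, 1], [12, -1, 0, 0, 0, 0, 1], [10, 0, 0, 0, 0, 0, 1], [5, 0, 0, 0, 0, 0, 1]],
])

```text
time: 20.48
tcp_pos: [0.4789, 0.0788, 0.2327]
ee_rot: [0.446, 0.55, -0.413, 0.573]
contact_force: [-0.5, 0.1, -0.2]
opening: 0.0
```

Run:
```python
from h import *
p=np.array([.504,.085,3.406,.062])
delta(goal((.011,0,.0515),p=p))
```

```text
t 20.48 shift in present tool axes mm [2.8 1.3 0.5] in goal axes [2.8 1.3 0.5] rotvec [ 0.0005 -0.0031  0.0061] F [-0.5  0.1 -0.2] j [ 0.02 -0.06 -0.35  1.22  0.02  2.9 ] op 0.0
```

>>> servo_tool([
  [[0.5, 0.5, 0, 0, 0, 0.003, 1], [0.5, 0.5, 0, 0, 0, 0.003, 1], [0.5, 0, 0, 0, 0, 0, 1], [0, 0, 0, 0, 0, 0, 1], [0, 0, 0, 0, 0, 0, 1]],
])

```text
time: 20.9
tcp_pos: [0.4807, 0.079, 0.2334]
ee_rot: [0.448, 0.548, -0.411, 0.575]
contact_force: [-0.1, 0.3, -0.4]
opening: 0.003
```

>>> servo_tool([
  [[0.5, 0, 0, 0, 0, 0, 1], [0.5, 0, 0, 0, 0, 0, 1], [0.4, 0, 0, 0, 0, 0, 1], [0, 0, 0, 0, 0, 0, 1], [0, 0, 0, 0, 0, 0, 1]],
])

```text
time: 21.32
tcp_pos: [0.4804, 0.079, 0.2314]
ee_rot: [0.448, 0.548, -0.411, 0.574]
contact_force: [-0.4, 0.9, -0.8]
opening: 0.001
```

>>> servo_tool([
  [[0.5, 0, 0, 0, 0, 0, 1], [0.4, 0, 0, 0, 0, 0, 1], [0.3, 0, 0, 0, 0, 0, 1], [0, 0, 0, 0, 0, 0, 1], [0, 0, 0, 0, 0, 0, 1]],
])

```text
time: 21.73
tcp_pos: [0.4805, 0.079, 0.2304]
ee_rot: [0.448, 0.548, -0.411, 0.574]
contact_force: [-1.1, 0.6, 1.8]
opening: -0.002
```

Contact is just starting, so I add press in steps.

>>> servo_tool([
  [[0.4, 0, 0, 0, 0, 0, 1], [0.4, 0, 0, 0, 0, 0, 1], [0.4, 0, 0, 0, 0, 0, 1], [0.3, 0, 0, 0, 0, 0, 1], [0, 0, 0, 0, 0, 0, 1]],
])

```text
time: 22.15
tcp_pos: [0.4805, 0.0791, 0.2297]
ee_rot: [0.448, 0.548, -0.411, 0.574]
contact_force: [-2.7, 0.7, 6.7]
opening: 0.004
```

>>> servo_tool([
  [[0.4, 0, 0, 0, 0, 0, 1], [0.4, 0, 0, 0, 0, 0, 1], [0.2, 0, 0, 0, 0, 0, 1], [0, 0, 0, 0, 0, 0, 1], [0, 0, 0, 0, 0, 0, 1]],
])

```text
time: 22.57
tcp_pos: [0.4806, 0.0791, 0.2293]
ee_rot: [0.448, 0.548, -0.411, 0.575]
contact_force: [-4.0, -1.3, 9.6]
opening: -0.001
```

>>> servo_tool([
  [[0.4, 0.5, 0, 0, 0, 0, 1], [0.3, 1, 0, 0, 0, 0, 1], [0, 1, 0, 0, 0, 0, 1], [0, 1, 0, 0, 0, 0, 1], [0, 1, 0, 0, 0, 0, 1]],
])

```text
time: 22.98
tcp_pos: [0.4852, 0.0803, 0.2295]
ee_rot: [0.448, 0.548, -0.411, 0.575]
contact_force: [-5.0, -0.6, 11.7]
opening: 0.0
```

>>> servo_tool([
  [[0, 1.5, 0, 0, 0, 0, 1], [0, 1.5, 0, 0, 0, 0, 1], [0, 1.5, 0, 0, 0, 0, 1], [0, 1.5, 0, 0, 0, 0, 1], [0, 1.5, 0, 0, 0, 0, 1]],
])

```text
time: 23.4
tcp_pos: [0.4924, 0.0823, 0.23]
ee_rot: [0.448, 0.548, -0.411, 0.575]
contact_force: [-4.5, -0.4, 11.6]
opening: -0.001
```

```bash
sed -i 's/^BP=.*3.406.*/BP=np.array([.504,.085,3.406,.06])/' h.py
python3 - <<'E'
from h import *
delta(goal((-.057,0,.0515)));lidedge()
E
```

```text
t 23.4 shift in present tool axes mm [ 2.4 59.9  1.3] in goal axes [ 1.1 60.   1.5] rotvec [-0.0032 -0.0021 -0.0206] F [-4.5 -0.4 11.6] j [ 0.03 -0.03 -0.32  1.21  0.02  2.9 ] op -0.0
-0.045 ...............................................................#####################################
-0.035 ...............................................................#####################################
0.035 ..............................................................#####################################.
0.045 ..............................................................######################################
```

>>> servo_tool([
  [[0.1, 2, 0, 0, 0, 0, 1], [0, 2, 0, 0, 0, 0, 1], [0, 2, 0, 0, 0, 0, 1], [0, 2, 0, 0, 0, 0, 1], [0, 2, 0, 0, 0, 0, 1]],
])

```text
time: 23.87
tcp_pos: [0.5021, 0.085, 0.2306]
ee_rot: [0.448, 0.548, -0.41, 0.575]
contact_force: [-5.3, -0.1, 11.5]
opening: -0.001
```

>>> servo_tool([
  [[0.2, 2, 0, 0, 0, 0, 1], [0, 2, 0, 0, 0, 0, 1], [0, 2, 0, 0, 0, 0, 1], [0, 2, 0, 0, 0, 0, 1], [0, 2, 0, 0, 0, 0, 1]],
])

```text
time: 24.28
tcp_pos: [0.5118, 0.0877, 0.2312]
ee_rot: [0.448, 0.548, -0.41, 0.575]
contact_force: [-5.6, 0.4, 10.9]
opening: 0.002
```

>>> servo_tool([
  [[0.2, 2, 0, 0, 0, 0, 1], [0, 2, 0, 0, 0, 0, 1], [0, 2, 0, 0, 0, 0, 1], [0, 2, 0, 0, 0, 0, 1], [0, 2, 0, 0, 0, 0, 1]],
])

```text
time: 24.7
tcp_pos: [0.5215, 0.0903, 0.2319]
ee_rot: [0.448, 0.548, -0.41, 0.575]
contact_force: [-5.6, 0.1, 11.6]
opening: -0.004
```

>>> servo_tool([
  [[0.2, 2, 0, 0, 0, 0, 1], [0, 2, 0, 0, 0, 0, 1], [0, 2, 0, 0, 0, 0, 1], [0, 2, 0, 0, 0, 0, 1], [0, 2, 0, 0, 0, 0, 1]],
])

```text
time: 25.12
tcp_pos: [0.5312, 0.093, 0.2325]
ee_rot: [0.448, 0.548, -0.41, 0.575]
contact_force: [-5.4, -0.2, 12.9]
opening: 0.006
```

Run:
```python
from h import *
delta(goal((-.057,0,.0515)));lidedge()
```

```text
t 25.12 shift in present tool axes mm [ 2.2 19.7  1.5] in goal axes [ 1.8 19.7  1.5] rotvec [-0.0029 -0.0025 -0.0216] F [-5.4 -0.2 12.9] j [ 0.04  0.08 -0.22  1.21  0.02  2.92] op 0.01
-0.045 .......................#####################################........................................
-0.035 ......................#####################################.........................................
0.035 ......................####################################..........................................
0.045 ......................######################################........................................
```

>>> servo_tool([
  [[0, 2, 0, 0, 0, 0, 1], [0, 2, 0, 0, 0, 0, 1], [0, 2, 0, 0, 0, 0, 1], [0, 2, 0, 0, 0, 0, 1], [0, 1.5, 0, 0, 0, 0, 1]],
])

```text
time: 25.58
tcp_pos: [0.5404, 0.0955, 0.2331]
ee_rot: [0.449, 0.548, -0.41, 0.575]
contact_force: [-4.8, -0.2, 12.2]
opening: -0.001
```

>>> servo_tool([
  [[0, 1, 0, 0, 0, 0, 1], [0, 1, 0, 0, 0, 0, 1], [0, 1, 0, 0, 0, 0, 1], [0, 0.7, 0, 0, 0, 0, 1], [0, 0.7, 0, 0, 0, 0, 1]],
])

```text
time: 26.0
tcp_pos: [0.5445, 0.0966, 0.2333]
ee_rot: [0.449, 0.548, -0.41, 0.575]
contact_force: [-4.4, 0.5, 11.9]
opening: 0.0
```

Run:
```python
from h import *
delta(goal((-.057,0,.0515)));lidedge()
```

```text
t 26.0 shift in present tool axes mm [2.2 5.8 1.5] in goal axes [2.1 5.9 1.5] rotvec [-0.003  -0.0027 -0.0216] F [-4.4  0.5 11.9] j [ 0.05  0.11 -0.18  1.22  0.02  2.93] op 0.0
-0.045 ..........####################################......................................................
-0.035 ..........####################################......................................................
0.035 .........####################################.......................................................
0.045 .........#####################################......................................................
```

>>> servo_tool([
  [[0, 0.7, 0, 0, 0, 0, 1], [0, 0.7, 0, 0, 0, 0, 1], [0, 0.7, 0, 0, 0, 0, 1], [0, 0.7, 0, 0, 0, 0, 1], [0, 0.7, 0, 0, 0, 0, 1]],
])

```text
time: 26.47
tcp_pos: [0.5466, 0.0973, 0.2331]
ee_rot: [0.447, 0.549, -0.411, 0.574]
contact_force: [-9.0, -2.1, 15.1]
opening: 0.001
```

Run:
```python
from h import *
delta(goal((-.057,0,.0515)));lidedge()
```

```text
t 26.47 shift in present tool axes mm [1.8 3.7 1.6] in goal axes [1.7 3.7 1.6] rotvec [-0.0032 -0.0025 -0.0171] F [-9.  -2.1 15.1] j [ 0.05  0.12 -0.17  1.22  0.02  2.93] op 0.0
-0.045 ..........###################################.......................................................
-0.035 ..........##################################........................................................
0.035 ..........#################################.........................................................
0.045 ..........###################################.......................................................
```

Tangential force has doubled with no further lid travel, so the lid is at its shut stop. I lift away and check.

>>> servo_tool([
  [[-2, 0, 0, 0, 0, 0, 1], [-5, 0, 0, 0, 0, 0, 1], [-10, 0, 0, 0, 0, 0, 1], [-15, 0, 0, 0, 0, 0, 1], [-15, 0, 0, 0, 0, 0, 1]],
])

```text
time: 26.93
tcp_pos: [0.5445, 0.0963, 0.2775]
ee_rot: [0.448, 0.549, -0.411, 0.574]
contact_force: [0.4, 0.1, -0.2]
opening: 0.001
```

>>> servo_tool([
  [[-15, -10, 0, 0, 0, 0, 1], [-15, -25, 0, 0, 0, 0, 1], [-10, -25, 0, 0, 0, 0, 1], [0, -15, 0, 0, 0, 0, 1], [0, 0, 0, 0, 0, 0, 1]],
])

```text
time: 27.35
tcp_pos: [0.4683, 0.0756, 0.3138]
ee_rot: [0.448, 0.548, -0.411, 0.574]
contact_force: [0.7, 0.4, -0.6]
opening: 0.002
```

Run:
```python
from h import *
im=lidedge();print(ctrl.get_state()["tcp_pos"])
a=cv2.resize(im,(450,338));b=cv2.resize(ctrl.camera("side")[150:330,150:390],(450,338))
c=cv2.resize(im[60:260,170:400],None,fx=1.45,fy=1.45,interpolation=cv2.INTER_CUBIC);c=cv2.resize(im[40:215,170:400],(444,338),interpolation=cv2.INTER_CUBIC)
save(cv2.resize(np.hstack([c,b]),(800,302)),"e.png")
```

```text
-0.045 ........############################################################################################
-0.035 ........############################################################################################
0.035 .......#############################################################################################
0.045 .......#############################################################################################
[0.46954199 0.07581496 0.31337049]
```

View pics/e.png

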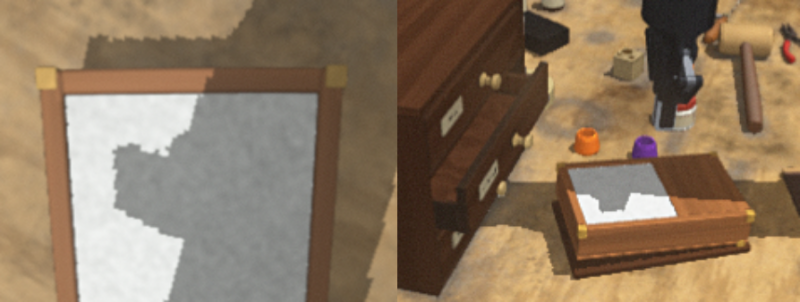

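The lid meets the end wall with only the thin seam it had at the start. It looks whole, and the bystanders visible here are where they were. Handing in.

```bash
python3 -c "
from cell import ctrl
print(ctrl.close_job(), ctrl.get_state()['time'])"
```

```text
the job is handed in; nothing more can be done
the job is handed in; nothing more can be done
```

The black loupe is in the dust box and the lid is shut over it. I handed the job in at about 27.5 s on the robot clock; it reports no verdict.

- **Opening:** I pressed the lid open with the shut fingertips at about 10–11 N. It stopped at its end: the edge held still while the tips slid on 2.7 mm.
- **Placing:** I lowered the loupe until it touched the pocket floor, then released it. The wrist picture then showed it upright in the pocket. The push against the floor peaked at about 21 N before I backed off; that was on the floor, not the lid.
- **Closing:** I pressed the lid shut at about 12 N. At the stop the tangential force doubled; the normal force was about 15 N and the total about 18 N, under the 22 N limit.
- **Last checks:** The final pictures show the lid against the end wall with no gap and no crack, and the arm clear of everything. The bystanders were not touched, but the last picture does not show all of them.

**Disagreements:**
- The camera fit gave a case angle of 0.045 rad, while contact heights and the slide gave about 0.06 rad. I used the felt value for closing.
- My press was mostly below the suggested 12–17 N; the lid still followed the fingertips.
- The scripted lid-edge reading varied by 1–3 mm, so I relied on the end-stop force and the picture instead.

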